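# Pack the glass-cutting kit into its fitted tray

## Robot

A 6-joint arm with a two-finger parallel gripper is mounted at the origin on a cart in front of the work surface, level with it; the furniture and walls round the work are solid. World frame = base frame: x ahead of the robot, y to its left, z up, the work surface at z = 0. Lengths are in mm, angles in rad, forces in N, time in s.
With the tool pointing down it reaches from about 350 to 850 mm from the base axis. Payload 8.1 kg.
Tool frame: the origin (TCP) lies midway between the tips of the shut fingers; the grasp point (between the pads) lies 19 mm behind it; z points along the fingers, y is the line along which they close (so a half turn about z gives the same grasp; the last joint's range is limited). The gripper opens to 85 mm and grips with 20 to 120 N. Pads are 22 mm wide; open, the fingers measure 114 mm over their backs; the gripper's body (76 mm by 85 mm) begins 54 mm behind the grasp point. The pads swing forward as they close: fully open they stand 13 mm farther back than shut.
Start: joints at [1.08, 0.13, 1.488, -0, 1.523, -0.085], TCP at [236.832, 551.286, 231.292] pointing down, gripper open.
Joint ranges: [-2.96, 2.96], [-0.89, 2.26], [0.02, 2.5], [-1.34, 4.48], [0, 2.73], [-2.66, 2.66]. Speed limits (rad/s): [2.39, 2.39, 2.79, 3.14, 3.14, 3.14].

## Interface

Orientations are given as [roll, pitch, yaw] about the fixed x, y, z axes, in that order (R = Rz(yaw) Ry(pitch) Rx(roll)).
In Python, from bench import env gives the robot as it stands.
- The arm moves only by the shell command python3 -m creep 'ROWS' [FORCE]. ROWS is a JSON object of lists of equal length, an entry for each row: "linear": the shift along the tool's x, y, z scaled (see below), a list of three; "angular": the turn, a rotation vector about the tool's x, y, z scaled (see below), a list of three; "claw": the opening, from 0 (shut) to 1 (fully open). In form: {"linear": [[dx, dy, dz], ...], "angular": [[ax, ay, az], ...], "claw": [claw, ...]}. A call has 1 to 5 rows; each row shifts and turns the commanded pose from where the row before left it, along the tool's axes as they then stand; what a row does not reach is not made up. The controller multiplies each number of a shift by 2 cm and each number of a turn by 10 degrees. A row lasts 1/8 s, in which the tool goes at most 62.5 mm and 10.7 degrees, less where a joint would pass 70% of its speed; a pose out of reach is approached as far as the arm can. A call with a number of a shift or a turn outside -1 to 1 is refused whole. A call with a gripper value outside its range is refused whole. The fingers move at their own pace and stop on an object; FORCE is the grip in N (left out, the last holds). Time passes only in rows, so rows that do not move let the fingers close. It gives the time, the measured TCP pose, the force, the opening and the grip force at its end, in the units of the state.
- env.read_state(): the state, without advancing time (a new reading comes with each control period).
- env.grab_frame(name): name is "scene" or "side" or "wrist"; returns a dict with "pixels" (400x640x3 uint8, blue, green, red), "fx", "fy", "cx", "cy" (pixels), "origin" and "rotation" of the camera in the world; the wrist camera has in their place "tool_from_camera" (4x4, takes a point from camera to tool coordinates, whose origin is the TCP and whose axes are the flange's). Camera axes: x right, y down, z forward; pixel columns grow to the right and rows downward; lengths in mm; the calibration is good to about 2 mm. A picture is of the moment at which its call begins: read the wrist's pose just before it. There is no depth.
- env.finish_job(): hands the job in; it is judged then, once.
The state is a dict: "t": time; "joint_pos": joint angles; "joint_vel": joint speeds; "joint_torque": joint torques, N m; "tcp_pos": TCP position; "tcp_rot": TCP orientation; "force": force on the tool from outside, world axes, zero at the start; "wrist_torque": the same for the moment, N m; "finger_gap": opening from 0.0 (shut) to 1.0 (fully open); "grip_force": force on a finger pad.
Only numpy, scipy, OpenCV 4.12 (cv2) and the standard library are available. Lean on these libraries where they do the work, as an engineer would, in place of code of your own. Each camera call takes 0.05 s, during which the arm holds its last target. There are 200 camera calls.

## Task

Pack the glass-cutting kit into the grey tray: the blue-handled pliers, the glass cutter, the dark abrasive stone and the small red-capped oil bottle lying in front of the soldering station go each into the wooden insert cut to fit it, down on the floor of its pocket, with the pliers' jaws in their slot and the bottle upright. Set every piece down, do not drop it, and leave the black-handled nippers and the wooden burnishing stick where they lie.

Things in the scene. Friction and masses are not known exactly. Their poses are not given: they have to be found in the camera images.
- pliers_mid (a point): Grozing pliers with blue dipped handles, lying flat, slightly open; 149 mm long along its y, 53 mm wide over the handles, 13 mm thick. Point: middle of the length, half-way up (6.5 mm above what it lies on). Jaws point to -y, handles to +y. Pivot joint, 21 mm wide, good to grasp across x, is at y = -17 mm. 0.14 kg. (Similar tools at the far back and right of the bench, out of reach, do not matter.)
- cutter_mid (a point): Glass cutter, a slim straight tan-brass barrel with ribbed grip and a small silvery cutting head; 143 mm long along its y, 13 mm wide and thick. Point: centre, half-way up (6.5 mm). Cutting head at -y end. Grasp across x. 0.06 kg.
- stone_mid (a point): Abrasive stone, a plain dark grey bar, 98 mm long along its y, 26 mm wide (x), 20 mm high. Point: its centre (10 mm up). 0.12 kg.
- oil_mid (a point): Small pale cream bottle of cutting oil with red cap, standing; body 35 mm in diameter and straight up to 45 mm, then a sloping shoulder; 73 mm tall with the cap, which is 19 mm wide. Point: on its axis, half-way up (36.5 mm). 0.11 kg.
- pliers_bay (a point): One of four wooden inserts, 68 mm (x) by 176 mm (y), side by side 70 mm apart in any order in the grey tray. Point: centre of its pocket floor, 9 mm above the bench. For the pliers: blocks 13 mm high leave a 36 mm wide jaw slot at the -y end (y -82 to -44 mm) and thin fences 63 mm apart for the handles at the +y end (50 to 82 mm); end walls at -82 and 82 mm; open between, for fingers.
- cutter_bay (a point): One of four wooden inserts, 68 mm (x) by 176 mm (y), side by side 70 mm apart in any order in the grey tray. Point: centre of its pocket floor, 9 mm above the bench. For the cutter, either way round along y: at each end blocks 13 mm high leave a groove 28 mm wide (46 to 80 mm from the middle), closed at 80 mm; open between, for fingers.
- stone_bay (a point): One of four wooden inserts, 68 mm (x) by 176 mm (y), side by side 70 mm apart in any order in the grey tray. Point: centre of its pocket floor, 9 mm above the bench. For the stone, along y: blocks 13 mm high frame a pocket 114 mm long (y) and 42 mm wide (x), its sides cut away for fingers from y = -33 to 33 mm.
- oil_bay (a point): One of four wooden inserts, 68 mm (x) by 176 mm (y), side by side 70 mm apart in any order in the grey tray. Point: centre of its pocket floor, 9 mm above the bench. For the bottle: a block 90 mm long with a round upright well 50 mm in diameter and 24 mm deep. The tray is 298 by 188 mm; its walls stand 27 mm above the bench, 41 mm at its two short ends beyond the outer inserts.
- nippers_mid (a point): Lead nippers: pliers with black handles, 157 mm long along y, 64 mm wide, 13 mm thick. Point: middle, half-way up. Looks like the grozing pliers but is not part of the cutting kit: leave it.
- burnisher_mid (a point): Foil burnisher: a plain pointed flat stick of brown wood, 150 mm long along y, 20 mm wide, 12 mm thick. Point: centre. Looks a little like the cutter but is not part of the kit: leave it.

How it is judged:
By the outcome, as a careful person would: the job done as asked, in the order asked, and still so for the second after the job is handed in, with the robot touching nothing.
It also fails if it takes over 102 s, if anything falls off the work surface, if the arm or the gripper's body presses on something with over 40 N, if the wrist force passes 120 N, or if a joint passes its speed limit or range.

## Working session

There is one attempt and no reset: what is moved stays moved. The work goes in short steps, Python scripts to look and compute and a shell command to move; the robot and the scene stay as the last step left them, time stands still between calls to the robot, and variables do not carry over. Pictures are saved under pics/ and viewed, at most 14 in all, crops included, and the job is handed in when it is done.

```bash
ls; mkdir -p pics; cat > h.py <<'E'
import numpy as np, cv2
from scipy.spatial.transform import Rotation as R
from bench import env
def pose():
    s=env.read_state(); return s,np.array(s['tcp_pos'],float),R.from_euler('xyz',s['tcp_rot']).as_matrix()
def grab(name,fn=None):
    s,p,M=pose(); f=env.grab_frame(name)
    if name=='wrist':
        T=np.array(f['tool_from_camera']); f['rotation']=M@T[:3,:3]; f['origin']=p+M@T[:3,3]
    if fn: cv2.imwrite('pics/'+fn,f['pixels'])
    return f
def ray(f,u,v,z):
    d=np.array(f['rotation'])@np.array([(u-f['cx'])/f['fx'],(v-f['cy'])/f['fy'],1]); o=np.array(f['origin'])
    return o+d*(z-o[2])/d[2]
def proj(f,P):
    c=np.array(f['rotation']).T@(np.array(P,float)-np.array(f['origin'])); return np.array([f['fx']*c[0]/c[2]+f['cx'],f['fy']*c[1]/c[2]+f['cy']])
E
python3 - <<'E'
from h import *
s,p,M=pose();print(s['t'],p,s['tcp_rot'],s['finger_gap']);print(M.round(2))
for n in('scene','side','wrist'):
    f=grab(n,n+'0.png');print(n,np.round(f['origin']),np.round(f['rotation'],2).tolist(),f['fx'],f['cx'],f['cy'])
E
```

```text
pics
0.0 [236.56724271 550.80077853 230.23841054] [-3.13976038e+00 -1.77169893e-04  2.73577515e+00] 1.000548908844095
[[-0.92  0.39 -0.  ]
 [ 0.39  0.92 -0.  ]
 [ 0.   -0.   -1.  ]]
scene [ -59. -815.  609.] [-2.13, 0.02, -0.77] 403.85427335168737 327.82171742371077 191.21729856816825
side [  83. -827.  604.] [-2.18, 0.02, -0.6] 465.4585656146626 315.2238666429065 197.952262896486
wrist [166. 583. 372.] [[0.4, 0.87, 0.28], [0.92, -0.38, -0.12], [-0.0, 0.31, -0.95]] 341.268441459558 314.8515952706733 200.7915614798292
```

```bash
sed -i "s/    if fn:/    if np.ndim(f['rotation'])==1: f['rotation']=R.from_euler('xyz',f['rotation']).as_matrix()\n    if fn:/" h.py
```

```text
(no output)
```

View pics/scene0.png

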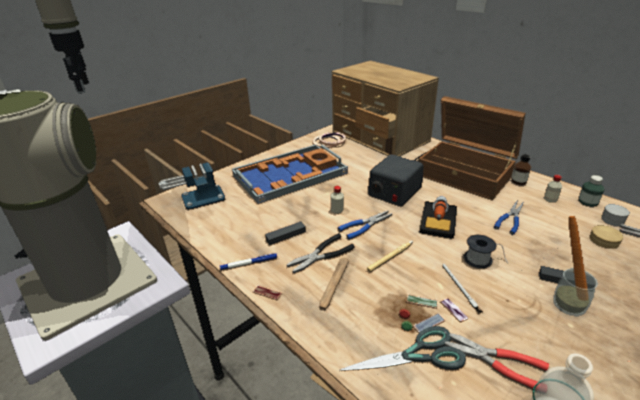

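View pics/side0.png

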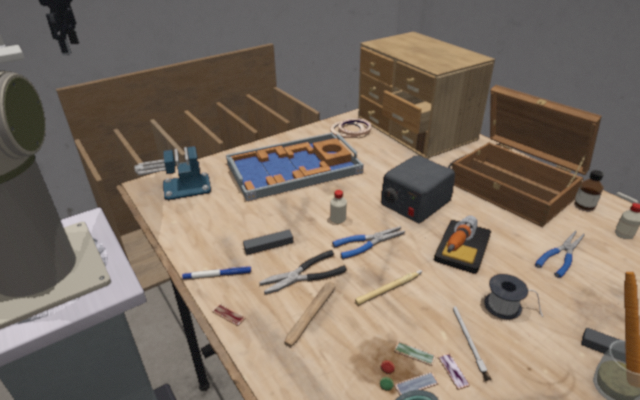

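View pics/wrist0.png

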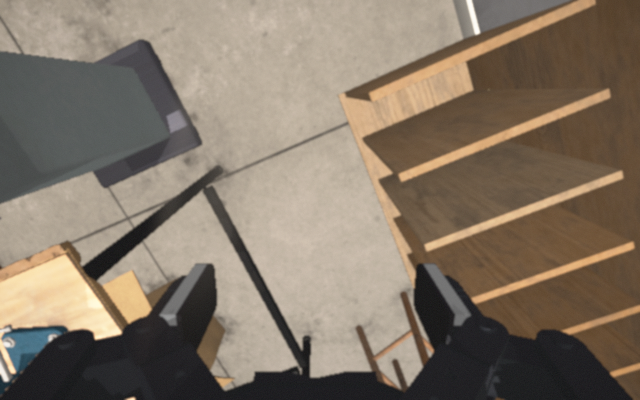

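Side view: blue pliers (370,242) with jaws at (402,231), cutter (388,287), stone (268,242), bottle (338,208), tray (293,165), nippers (303,272), burnisher (311,314). The scene view agrees; the wrist sees only the floor.

```bash
python3 - <<'E'
from h import *
f=grab('side');g=grab('scene')
for n,u,v,z in[('jaw',403,231,6),('pivot',373,240,6),('handA',334,240,6),('handB',343,256,6),('cutL',357,300,6),('cutR',421,273,6),('stL',244,248,20),('stR',293,236,20),('bot',338,195,70),('botbase',339,222,0),('trayFL',245,194,27),('trayFR',362,172,27),('trayBL',227,168,27),('trayBR',332,138,27),('nip jaw',262,285,6),('nip h',345,270,6),('burn',330,287,6),('burn2',290,340,6),('vise',187,160,60),('solder',385,192,0)]: print(n,ray(f,u,v,z).round())
for n,u,v,z in[('jaw',390,211,6),('cutL',368,270,6),('cutR',412,243,6),('stL',266,239,20),('stR',305,226,20),('bot',337,189,70),('trayFL',249,197,27),('trayFR',348,171,27)]: print('sc',n,ray(g,u,v,z).round())
cv2.imwrite('pics/side_tray.png',cv2.resize(f['pixels'][120:320,215:445],None,fx=3.4,fy=3,interpolation=cv2.INTER_CUBIC)[:600,:782])
E
```

```text
jaw [ 636. -310.    6.]
pivot [ 568. -296.    6.]
handA [ 505. -251.    6.]
handB [ 491. -299.    6.]
cutL [ 443. -402.    6.]
cutR [ 578. -418.    6.]
stL [ 341. -183.   20.]
stR [ 437. -207.   20.]
bot [ 550. -203.   70.]
botbase [ 553. -204.    0.]
trayFL [424. -29.  27.]
trayFR [ 690. -109.   27.]
trayBL [440.  97.  27.]
trayBR [735.  73.  27.]
nip jaw [ 328. -277.    6.]
nip h [ 471. -332.    6.]
burn [ 423. -351.    6.]
burn2 [ 306. -407.    6.]
vise [359. 134.  60.]
solder [ 706. -175.    0.]
sc jaw [ 645. -302.    6.]
sc cutL [ 440. -406.    6.]
sc cutR [ 579. -419.    6.]
sc stL [ 340. -179.   20.]
sc stR [ 436. -207.   20.]
sc bot [ 553. -200.   70.]
sc trayFL [411. -11.  27.]
sc trayFR [ 696. -103.   27.]
```

View pics/side_tray.png

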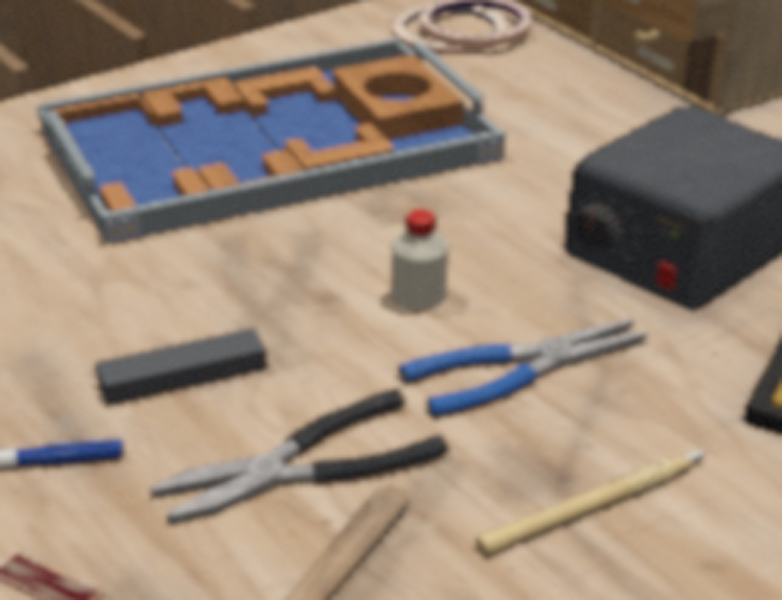

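The crop shows the tray with the round well insert at its far-right (high-x) end. The bench pieces are clear of each other, with the bottle standing alone. The order and sense of the other inserts need the wrist view, so I fly over the tray.

```bash
python3 -m creep '{"linear":[[-1,0,-0.7],[-1,0,-0.7],[-1,0,-0.7],[-1,0,-0.7],[-1,0,-0.7]],"angular":[[0,0,0.95],[0,0,0.95],[0,0,0.95],[0,0,0.95],[0,0,0.95]],"claw":[1,1,1,1,1]}'
python3 -m creep '{"linear":[[-1,0,-0.7],[-1,0,-0.7],[-1,0.5,0],[-1,0.5,0],[-1,0.5,0]],"angular":[[0,0,0.95],[0,0,0.95],[0,0,0],[0,0,0],[0,0,0]],"claw":[1,1,1,1,1]}'
python3 -m creep '{"linear":[[-1,0.5,0],[-1,0.5,0],[-1,0.5,0],[-1,0.5,0],[-1,0.5,0]],"angular":[[0,0,0],[0,0,0],[0,0,0],[0,0,0],[0,0,0]],"claw":[1,1,1,1,1]}'
```

```text
t: 0.88
tcp_pos: [309.3, 485.3, 301.5]
tcp_rot: [-3.141, 0.0, 1.901]
force: [-0.1, 0.7, -0.6]
finger_gap: 0.998
grip_force: 0.0
t: 1.5
tcp_pos: [349.3, 386.7, 329.3]
tcp_rot: [3.142, 0.0, 1.575]
force: [0.5, 0.7, 0.0]
finger_gap: 1.003
grip_force: 0.0
t: 2.12
tcp_pos: [399.7, 286.9, 329.2]
tcp_rot: [-3.141, 0.0, 1.575]
force: [-0.1, -0.3, 0.2]
finger_gap: 0.999
grip_force: 0.0
```

```bash
Z='[0,0,0]'; 
python3 -m creep '{"linear":[[-1,0.4,0],[-1,0.4,0],[-1,0.4,0],[-1,0.4,0],[-1,0.4,0]],"angular":[[0,0,0],[0,0,0],[0,0,0],[0,0,0],[0,0,0]],"claw":[1,1,1,1,1]}' >/dev/null
python3 -m creep '{"linear":[[-1,0.4,0],[-1,0.4,0],[-1,0.4,0],[-1,0.4,0],[-1,0.4,0]],"angular":[[0,0,0],[0,0,0],[0,0,0],[0,0,0],[0,0,0]],"claw":[1,1,1,1,1]}' >/dev/null
python3 -m creep '{"linear":[[-1,0.4,0],[-1,0.4,0],[-1,0.4,0],[-1,0.4,0],[-1,0.4,0]],"angular":[[0,0,0],[0,0,0],[0,0,0],[0,0,0],[0,0,0]],"claw":[1,1,1,1,1]}' >/dev/null
python3 -m creep '{"linear":[[-1,0.4,0],[-1,0.4,0],[-1,0.4,0],[-1,0.4,0],[0,0,0]],"angular":[[0,0,0],[0,0,0],[0,0,0],[0,0,0],[0,0,0]],"claw":[1,1,1,1,1]}'
python3 -c "
from h import *
f=grab('wrist','w1.png')
import pickle;pickle.dump({k:f[k] for k in('pixels','fx','fy','cx','cy','origin','rotation')},open('w1.pkl','wb'))"
```

```text
t: 4.62
tcp_pos: [553.5, -93.4, 328.9]
tcp_rot: [-3.141, -0.0, 1.573]
force: [-0.3, 1.1, 0.0]
finger_gap: 1.0
grip_force: 0.0
```

View pics/w1.png

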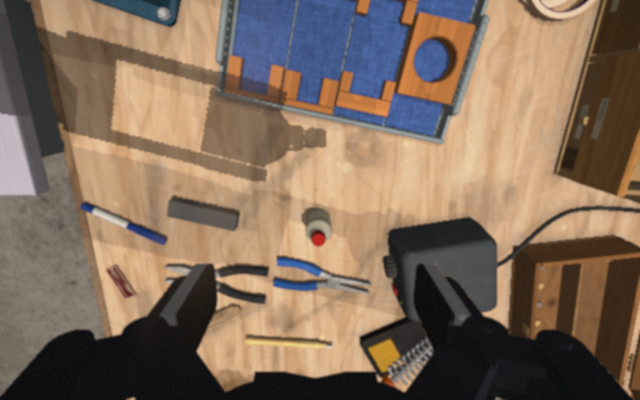

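The wrist view shows the tray's near edge running (222,92) to (441,140). The inserts from the left look like pliers (slot near), cutter, stone and well (436,60). Stone (203,213), bottle cap (318,240), pliers (322,275) with jaws right, and cutter (288,341) with its head right. A closer crop, with measurements.

```bash
cat > m.py <<'E'
from h import *
import pickle
f=pickle.load(open('w1.pkl','rb'));im=f['pixels'];hsv=cv2.cvtColor(im,cv2.COLOR_BGR2HSV)
def rect(name,lo,hi,roi,z):
    x0,y0,x1,y1=roi;m=cv2.inRange(hsv,lo,hi);k=np.zeros_like(m);k[y0:y1,x0:x1]=m[y0:y1,x0:x1]
    n,l,s,c=cv2.connectedComponentsWithStats(k);i=1+s[1:,4].argmax();
    ys,xs=np.where(l==i);P=np.array([ray(f,u,v,z)[:2] for u,v in zip(xs,ys)],np.float32)
    r=cv2.minAreaRect(P);print(name,len(xs),'centre',np.round(r[0],1),'size',np.round(r[1],1),'ang',round(r[2],1),'px',xs.min(),xs.max(),ys.min(),ys.max(),cv2.boxPoints(r).round().tolist());return P
rect('cap',(0,150,80),(8,255,255),(300,220,335,250),73)
rect('stone',(0,0,20),(180,90,105),(160,190,245,235),20)
rect('cutter',(20,90,120),(35,255,255),(240,325,335,355),6)
rect('blueh',(100,120,60),(125,255,255),(265,250,335,295),6)
rect('jaws',(0,0,90),(180,45,255),(315,268,375,295),6)
rect('well',(100,80,40),(125,255,255),(405,30,465,90),9)
rect('wellblk',(3,120,80),(18,255,255),(395,8,478,105),33)
for u,v in((222,92),(441,140),(232,0),(486,20)):print(u,v,ray(f,u,v,27).round())
cv2.imwrite('pics/w1t.png',cv2.resize(im[0:145,215:495],None,fx=2.85,fy=2.85,interpolation=cv2.INTER_CUBIC))
E
python3 m.py
```

```text
cap 150 centre [ 558.6 -192.2] size [15.3 17.9] ang 0.1 px 312 324 232 245 [[551.0, -183.0], [551.0, -201.0], [566.0, -201.0], [566.0, -183.0]]
stone 1375 centre [ 398.3 -177.1] size [30.6 97. ] ang 76.9 px 168 238 197 229 [[348.0, -181.0], [442.0, -203.0], [449.0, -173.0], [355.0, -151.0]]
cutter 234 centre [ 505.1 -409.8] size [ 12.2 127.2] ang 85.4 px 246 323 340 348 [[441.0, -411.0], [568.0, -421.0], [569.0, -409.0], [442.0, -399.0]]
blueh 297 centre [ 530.7 -266.3] size [14.9 66.8] ang 73.2 px 278 320 258 274 [[497.0, -264.0], [560.0, -283.0], [565.0, -269.0], [501.0, -250.0]]
jaws 493 centre [ 596.6 -293.8] size [33.9 84.6] ang 85.9 px 315 369 270 292 [[553.0, -308.0], [638.0, -314.0], [640.0, -280.0], [556.0, -274.0]]
well 1097 centre [700.3  22.8] size [42.  46.5] ang 0.1 px 415 448 40 80 [[679.0, 46.0], [679.0, -1.0], [721.0, -0.0], [721.0, 46.0]]
wellblk 3531 centre [688.4  24.3] size [92.7 86.4] ang 78.3 px 395 475 8 104 [[637.0, -12.0], [721.0, -30.0], [740.0, 61.0], [656.0, 78.0]]
222 92 [439. -15.  27.]
441 140 [717. -74.  27.]
232 0 [459.  85.  27.]
486 20 [754.  65.  27.]
```

```bash
sleep 1
```

```text
(no output)
```

View pics/w1t.png

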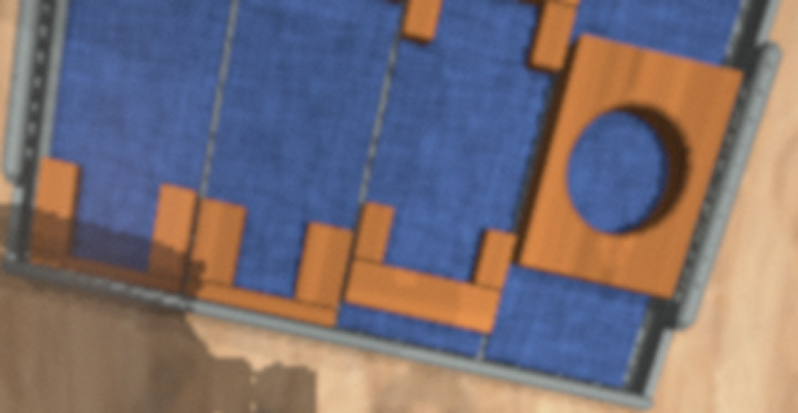

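The crop confirms it. Left to right: pliers bay (36 mm slot at the near side), cutter, stone, oil well, with the tray turned about -12°. Now to the pliers' pivot at about (585,-295), looking from 120 mm up.

```bash

python3 -m creep '{"linear":[[-1,0.16,0.5],[-1,0.16,0.5],[-1,0.16,0.5],[-1,0.16,0.5],[-1,0.16,0.5]],"angular":[[0,0,0],[0,0,0],[0,0,0],[0,0,0],[0,0,0]],"claw":[1,1,1,1,1]}' >/dev/null
python3 -m creep '{"linear":[[-1,0.16,0.5],[-1,0.16,0.5],[-1,0.16,0.5],[-1,0.16,0.5],[-1,0.16,0.5]],"angular":[[0,0,0],[0,0,0],[0,0,0],[0,0,0],[0,0,0]],"claw":[1,1,1,1,1]}' >/dev/null
python3 -m creep '{"linear":[[0,0,0.7],[0,0,0.7],[0,0,0.7],[0,0,0.7],[0,0,0.7]],"angular":[[0,0,-0.96],[0,0,-0.96],[0,0,-0.96],[0,0,-0.96],[0,0,-0.96]],"claw":[1,1,1,1,1]}' >/dev/null
python3 -m creep '{"linear":[[0,0,0.7],[0,0,0.7],[0,0,0.7],[0,0,0]],"angular":[[0,0,-0.96],[0,0,-0.96],[0,0,-0.96],[0,0,0]],"claw":[1,1,1,1]}'
python3 -c "
from h import *
f=grab('wrist','w2.png')
import pickle;pickle.dump({k:f[k] for k in('pixels','fx','fy','cx','cy','origin','rotation')},open('w2.pkl','wb'))
s,p,M=pose()
print(proj(f,p),proj(f,[585,-295,6]),s['tcp_rot'])
f=pickle.load(open('w1.pkl','rb'));print(ray(f,435.6,59.3,33))"
```

```text
t: 7.05
tcp_pos: [585.2, -291.5, 115.4]
tcp_rot: [3.141, -0.003, 2.915]
force: [-0.1, -0.7, -0.2]
finger_gap: 1.004
grip_force: 0.0
[312.48807542 268.67113229] [309.07914708 198.02440384] [ 3.14121496e+00 -1.30651856e-03  2.91179871e+00]
[697.56940989  21.97249705  33.        ]
```

View pics/w2.png

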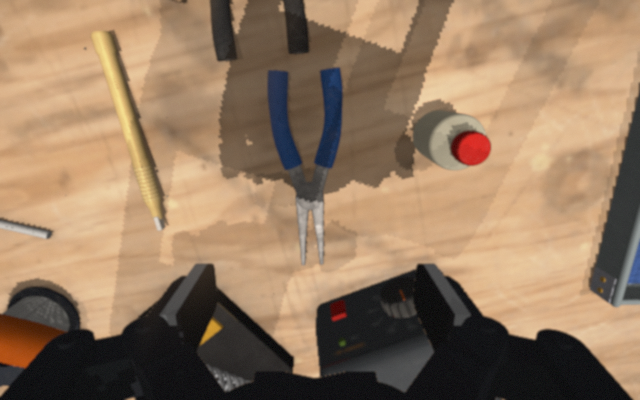

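The view shows pliers with handle ends (278,71) and (331,69), pivot near (311,183), jaw tips (304,263) and (322,262). The cutter runs (103,33) to (160,227), and the bottle cap is at (471,148).

```bash
python3 - <<'E'
from h import *
import pickle
f=pickle.load(open('w2.pkl','rb'))
h=ray(f,304.5,70,6.5);j=ray(f,313,263,6.5);d=(j-h);L=np.linalg.norm(d);d/=L
piv=(h+j)/2+17*d;print('len',L,'ang',np.degrees(np.arctan2(d[1],d[0])),'pivot',piv,'pix',proj(f,piv))
a=ray(f,103,33,6.5);b=ray(f,160,228,6.5);print('cut',np.linalg.norm(a-b),(a+b)/2,np.degrees(np.arctan2(*(b-a)[1::-1])))
print('cap',ray(f,471,148,73))
s,p,M=pose();print('units',(M.T@(piv-p))/20)
E
```

```text
len 147.72489600238313 ang -10.882694234059612 pivot [ 583.84026398 -293.93407677    6.5       ] pix [310.07167753 196.5098545 ]
cut 141.09259524960066 [ 512.11985722 -408.78187187    6.5       ] -5.414341060120012
cap [ 557.36651755 -197.58204682   73.        ]
units [ 0.05867212 -0.12891084  5.50329936]
```

```bash

python3 -m creep '{"linear":[[0.05,-0.13,0.9],[0,0,1],[0,0,1],[0,0,1],[0,0,1]],"angular":[[0,0,-0.23],[0,0,0],[0,0,0],[0,0,0],[0,0,0]],"claw":[1,1,0.7,0.7,0.7]}' 40
python3 -m creep '{"linear":[[0,0,0.4],[0,0,0.2],[0,0,0],[0,0,0],[0,0,0]],"angular":[[0,0,0],[0,0,0],[0,0,0],[0,0,0],[0,0,0]],"claw":[0.6,0.6,0,0,0]}' 
python3 -m creep '{"linear":[[0,0,0],[0,0,0],[0,0,0],[0,0,0]],"angular":[[0,0,0],[0,0,0],[0,0,0],[0,0,0]],"claw":[0,0,0,0]}'
```

```text
t: 7.72
tcp_pos: [584.3, -293.7, 17.7]
tcp_rot: [3.141, -0.001, 2.955]
force: [-0.4, -0.2, -0.5]
finger_gap: 0.702
grip_force: 0.0
t: 8.35
tcp_pos: [585.1, -294.3, 8.3]
tcp_rot: [-3.141, 0.002, 2.956]
force: [0.7, -1.7, 2.0]
finger_gap: 0.217
grip_force: 39.1
t: 8.85
tcp_pos: [585.0, -294.2, 7.8]
tcp_rot: [-3.141, 0.001, 2.956]
force: [2.4, -1.3, 3.8]
finger_gap: 0.223
grip_force: 39.4
```

```bash

python3 -m creep '{"linear":[[0,0,0],[0,0,0.1],[0,0,0.1],[0,0,0],[0,0,0]],"angular":[[0,0,0],[0,0,0],[0,0,0],[0,0,0],[0,0,0]],"claw":[0.35,0.35,0.35,0,0]}' 50
python3 -m creep '{"linear":[[0,0,0],[0,0,0],[0,0,-0.5],[0,0,-1],[0,0,-1]],"angular":[[0,0,0],[0,0,0],[0,0,0],[0,0,0],[0,0,0]],"claw":[0,0,0,0,0]}'
```

```text
t: 9.48
tcp_pos: [584.3, -293.7, 3.0]
tcp_rot: [3.141, -0.001, 2.956]
force: [-0.1, 0.3, -1.0]
finger_gap: 0.227
grip_force: 48.9
t: 10.1
tcp_pos: [585.0, -294.2, 55.6]
tcp_rot: [-3.141, 0.001, 2.956]
force: [-1.1, -0.5, -0.9]
finger_gap: 0.228
grip_force: 49.0
```

```bash

python3 -m creep '{"linear":[[0,0,-1],[0,0,-1],[0,0,-1],[0,0,-1],[0,0,-1]],"angular":[[0,0,0.9],[0,0,0.9],[0,0,0.9],[0,0,0.9],[0,0,0.9]],"claw":[0,0,0,0,0]}' >/dev/null
python3 -m creep '{"linear":[[0,0,0],[0,0,0],[0,0,0],[0,0,0],[0,0,0]],"angular":[[0,0,0.95],[0,0,0.92],[0,0,0.92],[0,0,0.92],[0,0,0.92]],"claw":[0,0,0,0,0]}' 
python3 -m creep '{"linear":[[1,-0.5,0],[1,-0.5,0],[1,-0.5,0],[1,-0.5,0],[1,-0.5,0]],"angular":[[0,0,0],[0,0,0],[0,0,0],[0,0,0],[0,0,0]],"claw":[0,0,0,0,0]}' >/dev/null
python3 -m creep '{"linear":[[1,-0.5,0],[1,-0.5,0],[1,-0.5,0],[1,-0.5,0],[1,-0.5,0]],"angular":[[0,0,0],[0,0,0],[0,0,0],[0,0,0],[0,0,0]],"claw":[0,0,0,0,0]}' >/dev/null
python3 -m creep '{"linear":[[1,-0.5,0],[1,-0.5,0],[1,-0.5,0],[0.8,-0.7,0],[0,0,0]],"angular":[[0,0,0],[0,0,0],[0,0,0],[0,0,0],[0,0,0]],"claw":[0,0,0,0,0]}'
python3 -c "
from h import *
f=grab('wrist','w3.png')
import pickle;pickle.dump({k:f[k] for k in('pixels','fx','fy','cx','cy','origin','rotation')},open('w3.pkl','wb'))"
```

```text
t: 11.35
tcp_pos: [584.9, -294.1, 155.5]
tcp_rot: [3.14, 0.001, 1.357]
force: [-0.2, 0.1, -1.1]
finger_gap: 0.226
grip_force: 49.0
t: 13.22
tcp_pos: [499.9, 7.4, 153.2]
tcp_rot: [-3.141, -0.0, 1.364]
force: [-0.2, -0.2, -1.6]
finger_gap: 0.228
grip_force: 49.1
```

View pics/w3.png

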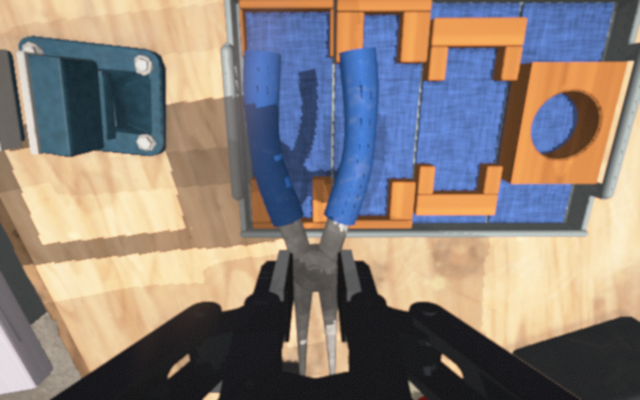

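The tray fills the view, with its near edge at (245,236)-(587,235), well rim centre (564,124) and seams near (333,100) and (417,120). The pliers hang straight in the fingers with jaws toward the camera bottom.

```bash
python3 - <<'E'
from h import *
import pickle
f=pickle.load(open('w3.pkl','rb'))
a=ray(f,245,235.5,27);b=ray(f,587,234,27);d=(b-a)/np.linalg.norm(b-a);th=np.degrees(np.arctan2(d[1],d[0]));n=np.array([-d[1],d[0],0])
print('near edge',a,b,np.linalg.norm(b-a),th,'centre',(a+b)/2+94*n)
w=ray(f,564.5,124,33);print('well',w,'-> tray c',w-105*d)
# stone pocket tops: side inner edges and ends
q=[ray(f,u,v,22) for u,v in((433,193),(485,193),(446,45),(503,45))]
c=np.mean(q,0);print('stone',c,'w',np.linalg.norm(q[1]-q[0]),np.linalg.norm(q[3]-q[2]),'L',np.linalg.norm((q[0]+q[1]-q[2]-q[3])/2),'-> tray c',c-35*d)
for u,v in((333,100),(417,120)): print('seam',[(ray(f,u,v,9)-w)@d])
h=ray(f,311,50,155);print('handles mid',h, pose()[1])
E
```

```text
near edge [434.75483518 -17.43488898  27.        ] [719.66161778 -75.9345747   27.        ] 290.85062832908517 -11.603226891886786 centre [596.11473697  45.39427696  27.        ]
well [695.66951005  23.26708499  33.        ] -> tray c [592.8152981   44.38605948  33.        ]
stone [627.96915482  36.67175804  22.        ] w 43.30676560331419 41.70451278326777 L 112.96676510152314 -> tray c [593.6844175   43.71141621  22.        ]
seam [np.float64(-172.8012861253474)]
seam [np.float64(-103.99972264354606)]
handles mid [518.72464853  99.5595233  155.        ] [500.39280538   6.57955088 153.34285005]
```

```bash

python3 -m creep '{"linear":[[0.97,-0.53,0],[0.96,-0.52,0.5],[0,0,1],[0,0,1],[0,0,1]],"angular":[[0,0,0],[0,0,0],[0,0,0],[0,0,0],[0,0,0]],"claw":[0,0,0,0,0]}'
python3 -m creep '{"linear":[[0,0,1],[0,0,0.8],[0,0,0.2],[0,0,0],[0,0,0]],"angular":[[0,0,0],[0,0,0],[0,0,0],[0,0,0],[0,0,0]],"claw":[0,0,0,0,0]}'
```

```text
t: 13.9
tcp_pos: [488.5, 47.5, 82.8]
tcp_rot: [3.141, 0.0, 1.362]
force: [0.8, -0.0, -1.3]
finger_gap: 0.228
grip_force: 49.2
t: 14.52
tcp_pos: [489.0, 48.0, 44.2]
tcp_rot: [3.14, -0.0, 1.362]
force: [-0.5, -0.0, -1.3]
finger_gap: 0.223
grip_force: 49.1
```

```bash

python3 -m creep '{"linear":[[0,0,0.6],[0,0,0.5],[0,0,0.25],[0,0,0.15],[0,0,0]],"angular":[[0,0,0],[0,0,0],[0,0,0],[0,0,0],[0,0,0]],"claw":[0,0,0,0,0]}'
```

```text
t: 15.15
tcp_pos: [488.0, 48.1, 13.0]
tcp_rot: [-3.141, 0.0, 1.362]
force: [-0.4, 0.7, -0.5]
finger_gap: 0.228
grip_force: 49.1
```

```bash

python3 -m creep '{"linear":[[0,0,0.05],[0,0,0.05],[0,0,0]],"angular":[[0,0,0],[0,0,0],[0,0,0]],"claw":[0,0,0]}'
```

```text
t: 15.52
tcp_pos: [488.5, 48.1, 11.6]
tcp_rot: [3.141, -0.0, 1.362]
force: [-0.3, -0.2, 0.1]
finger_gap: 0.23
grip_force: 49.3
```

```bash

python3 -m creep '{"linear":[[0,0,0],[0,0,0],[0,0,-0.2],[0,0,-1],[0,0,-1]],"angular":[[0,0,0],[0,0,0],[0,0,0],[0,0,0],[0,0,0]],"claw":[0.42,0.42,0.42,0.42,0.42]}'
python3 -m creep '{"linear":[[0,0,-1],[-1,0,-1],[-1,0,-1],[-1,0,-1],[-0.5,0,-0.6]],"angular":[[0,0,0],[0,0,0],[0,0,0],[0,0,0],[0,0,0]],"claw":[0.6,0.6,0.6,0.6,0.6]}'
python3 -c "
from h import *
f=grab('wrist','w4.png')"
```

```text
t: 16.15
tcp_pos: [488.0, 48.1, 55.8]
tcp_rot: [-3.141, 0.0, 1.362]
force: [0.6, -0.9, -0.1]
finger_gap: 0.418
grip_force: 0.0
t: 16.77
tcp_pos: [474.1, -21.2, 148.8]
tcp_rot: [3.14, -0.0, 1.361]
force: [0.1, -0.5, -0.2]
finger_gap: 0.599
grip_force: 0.0
```

View pics/w4.png

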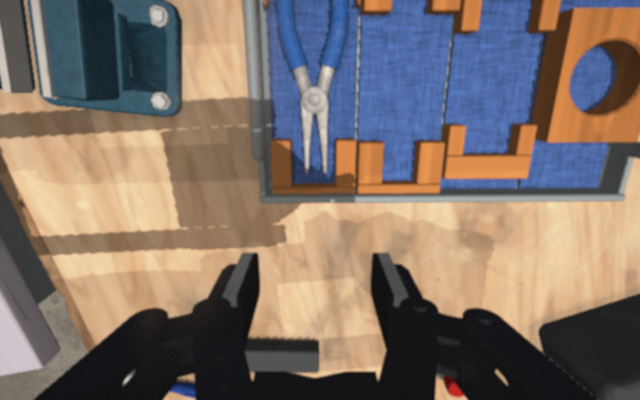

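The pliers lie in their bay with the jaws (305-325,170) centred in the slot. On to the cutter.

```bash

python3 -m creep '{"linear":[[-0.98,0.31,0],[-0.98,0.31,0],[-0.98,0.31,0],[-0.98,0.31,0],[-0.98,0.31,0]],"angular":[[0,0,0],[0,0,0],[0,0,0],[0,0,0],[0,0,0]],"claw":[0.6,0.6,0.6,0.6,0.6]}'>/dev/null
python3 -m creep '{"linear":[[-0.98,0.31,0],[-0.98,0.31,0],[-0.98,0.31,0],[-0.98,0.31,0],[-0.98,0.31,0]],"angular":[[0,0,0],[0,0,0],[0,0,0],[0,0,0],[0,0,0]],"claw":[0.6,0.6,0.6,0.6,0.6]}'>/dev/null
python3 -m creep '{"linear":[[-0.98,0.31,0],[-0.98,0.31,0],[-0.98,0.31,0],[-0.98,0.31,0],[-0.98,0.31,0]],"angular":[[0,0,0],[0,0,0],[0,0,0],[0,0,0],[0,0,0]],"claw":[0.6,0.6,0.6,0.6,0.6]}'>/dev/null
python3 -m creep '{"linear":[[-0.98,0.31,0],[-0.98,0.31,0],[-0.98,0.31,0],[-0.98,0.31,0],[0,0,0.5]],"angular":[[0,0,0],[0,0,0],[0,0,0],[0,0,0],[0,0,0.93]],"claw":[0.6,0.6,0.6,0.6,0.6]}'
python3 -m creep '{"linear":[[0,0,0.5],[0,0,0.5],[0,0,0.5],[0,0,0.5],[0,0,0]],"angular":[[0,0,0.93],[0,0,0.93],[0,0,0.93],[0,0,0.93],[0,0,0.93]],"claw":[0.6,0.6,0.6,0.6,0.6]}'>/dev/null
python3 -m creep '{"linear":[[0,0,0],[0,0,0],[0,0,0],[0,0,0]],"angular":[[0,0,0.93],[0,0,0.93],[0,0,0.93],[0,0,0]],"claw":[0.6,0.6,0.6,0.6]}'
python3 -c "
from h import *
f=grab('wrist','w5.png');s,p,M=pose()
hsv=cv2.cvtColor(f['pixels'],cv2.COLOR_BGR2HSV);m=cv2.inRange(hsv,(20,90,90),(35,255,255));m[270:]=0
n,l,s,c=cv2.connectedComponentsWithStats(m);i=1+s[1:,4].argmax();print(s[i]);ys,xs=np.where(l==i)
P=np.array([ray(f,u,v,6.5)[:2] for u,v in zip(xs,ys)],np.float32);r=cv2.minAreaRect(P);print(r)
T=[512,-409,4];print((M.T@(np.array(T)-p))/20,[(M.T@(np.array([*r[0],4])-p))/20])"
```

```text
t: 19.32
tcp_pos: [512.2, -411.9, 138.1]
tcp_rot: [3.139, 0.001, 1.196]
force: [-0.1, 1.0, -0.1]
finger_gap: 0.598
grip_force: 0.0
t: 20.45
tcp_pos: [511.8, -409.7, 97.1]
tcp_rot: [-3.142, 0.0, -0.098]
force: [0.0, 0.4, 0.6]
finger_gap: 0.598
grip_force: 0.0
[308 122  14  42 251]
((557.7217407226562, -413.4604187011719), (8.134267807006836, 27.703466415405273), 78.1377944946289)
[ 0.00654276 -0.03085224  4.65790797] [array([ 2.30347736, -0.02598142,  4.65772153])]
```

```bash

python3 -m creep '{"linear":[[0,0,1],[0,0,1],[0,0,1],[0,0,1],[0,0,0.5]],"angular":[[0,0,0],[0,0,0],[0,0,0],[0,0,0],[0,0,0]],"claw":[0.6,0.6,0.6,0.6,0.6]}' 40 >/dev/null
python3 -m creep '{"linear":[[0,0,0.2],[0,0,0],[0,0,0],[0,0,0],[0,0,0]],"angular":[[0,0,0],[0,0,0],[0,0,0],[0,0,0],[0,0,0]],"claw":[0.5,0.5,0,0,0]}' 
python3 -m creep '{"linear":[[0,0,0],[0,0,0],[0,0,0]],"angular":[[0,0,0],[0,0,0],[0,0,0]],"claw":[0,0,0]}'
```

```text
t: 21.75
tcp_pos: [512.5, -409.7, 4.4]
tcp_rot: [3.14, -0.001, -0.099]
force: [-0.2, -0.2, 4.7]
finger_gap: 0.13
grip_force: 39.9
t: 22.12
tcp_pos: [512.5, -409.8, 4.4]
tcp_rot: [3.14, -0.001, -0.099]
force: [0.3, 0.1, 5.6]
finger_gap: 0.131
grip_force: 40.0
```

```bash

python3 -m creep '{"linear":[[0,0,-0.5],[0,0,-1],[0,0,-1],[0,0,-1],[0,0,-1]],"angular":[[0,0,0],[0,0,0],[0,0,-0.93],[0,0,-0.93],[0,0,-0.93]],"claw":[0,0,0,0,0]}' 
python3 -m creep '{"linear":[[0,0,-1],[0,0,-1],[0,0,-1],[0,0,0],[0,0,0]],"angular":[[0,0,-0.93],[0,0,-0.93],[0,0,-0.93],[0,0,-0.93],[0,0,-0.93]],"claw":[0,0,0,0,0]}' >/dev/null
python3 -m creep '{"linear":[[0,0,0],[1,-0.11,0],[1,-0.11,0],[1,-0.11,0],[1,-0.11,0]],"angular":[[0,0,-0.96],[0,0,0],[0,0,0],[0,0,0],[0,0,0]],"claw":[0,0,0,0,0]}' 
python3 -m creep '{"linear":[[1,-0.11,0],[1,-0.11,0],[1,-0.11,0],[1,-0.11,0],[1,-0.11,0]],"angular":[[0,0,0],[0,0,0],[0,0,0],[0,0,0],[0,0,0]],"claw":[0,0,0,0,0]}'>/dev/null
python3 -m creep '{"linear":[[1,-0.11,0],[1,-0.11,0],[1,-0.11,0],[1,-0.11,0],[1,-0.11,0]],"angular":[[0,0,0],[0,0,0],[0,0,0],[0,0,0],[0,0,0]],"claw":[0,0,0,0,0]}'>/dev/null
python3 -m creep '{"linear":[[1,-0.11,0],[1,-0.11,0],[1,-0.11,0],[1,-0.11,0],[1,-0.11,0]],"angular":[[0,0,0],[0,0,0],[0,0,0],[0,0,0],[0,0,0]],"claw":[0,0,0,0,0]}'>/dev/null
python3 -m creep '{"linear":[[1,-0.11,0],[0.8,-0.11,0],[0,0,0]],"angular":[[0,0,0],[0,0,0],[0,0,0]],"claw":[0,0,0]}'
python3 -c "
from h import *
f=grab('wrist','w6.png');s,p,M=pose()
print((M.T@(np.array([559.7,51.2,13])-p))/20,np.degrees(s['tcp_rot'][2]))"
```

```text
t: 22.75
tcp_pos: [512.0, -409.3, 95.5]
tcp_rot: [3.141, -0.0, 0.394]
force: [0.3, -0.7, -0.8]
finger_gap: 0.13
grip_force: 39.2
t: 24.0
tcp_pos: [519.6, -327.1, 153.5]
tcp_rot: [3.142, -0.0, 1.367]
force: [-0.0, 0.1, -0.1]
finger_gap: 0.128
grip_force: 39.2
t: 26.25
tcp_pos: [550.6, 8.9, 153.2]
tcp_rot: [-3.141, -0.0, 1.369]
force: [0.8, -0.0, -0.1]
finger_gap: 0.127
grip_force: 39.2
[2.20681564 0.01309957 7.01111695] 78.4143457188077
```

View pics/w6.png

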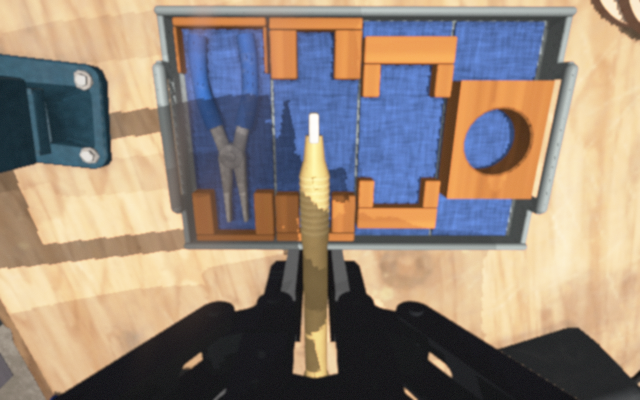

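The cutter is held straight, head tip at (314,115), over the cutter groove; the full tray is in view. Checking where it is held along its length.

```bash
python3 -c "
from h import *
f=grab('wrist');s,p,M=pose()
for z in (152,156):
  q=ray(f,314,115,z);print((M.T@(q-p)))
# tray from this view
a=ray(f,187,247,27);b=ray(f,526,248,27);w=ray(f,496,139,33)
d=(b-a)/np.linalg.norm(b-a);n=np.array([-d[1],d[0],0]);print((a+b)/2+94*n,np.linalg.norm(b-a),w, w-105*d)
"
```

```text
[70.57585082  0.43446567  1.24094165]
[70.8339899   0.44425772 -2.75915885]
[596.06801575  44.61016789  27.        ] 292.1854204488977 [695.50686205  23.75343745  33.        ] [592.73073595  45.24920223  33.        ]
```

Held within 1 mm of its middle, and the tray centre agrees. Lowering.

```bash

python3 -m creep '{"linear":[[1,0,0],[1,0,0.5],[0.2,0,1],[0,0,1],[0,0,1]],"angular":[[0,0,0],[0,0,0],[0,0,0],[0,0,0],[0,0,0]],"claw":[0,0,0,0,0]}'
python3 -m creep '{"linear":[[0,0,1],[0,0,1],[0,0,0.7],[0,0,0.4],[0,0,0.2]],"angular":[[0,0,0],[0,0,0],[0,0,0],[0,0,0],[0,0,0]],"claw":[0,0,0,0,0]}'
python3 -m creep '{"linear":[[0,0,0.1],[0,0,0]],"angular":[[0,0,0],[0,0,0]],"claw":[0,0]}'
```

```text
t: 26.98
tcp_pos: [558.6, 50.5, 80.9]
tcp_rot: [-3.14, 0.001, 1.367]
force: [-0.7, -0.2, -0.4]
finger_gap: 0.126
grip_force: 39.2
t: 27.6
tcp_pos: [559.6, 50.7, 17.0]
tcp_rot: [3.142, -0.0, 1.367]
force: [-0.4, 0.8, -0.2]
finger_gap: 0.129
grip_force: 39.2
t: 27.85
tcp_pos: [559.9, 50.7, 15.7]
tcp_rot: [3.141, -0.0, 1.368]
force: [0.1, -0.1, -1.2]
finger_gap: 0.13
grip_force: 39.2
```

```bash

python3 -m creep '{"linear":[[0,0,0.06],[0,0,0.05],[0,0,0]],"angular":[[0,0,0],[0,0,0],[0,0,0]],"claw":[0,0,0]}'
```

```text
t: 28.22
tcp_pos: [559.7, 50.8, 13.4]
tcp_rot: [3.141, -0.0, 1.368]
force: [-0.9, -0.2, 1.9]
finger_gap: 0.127
grip_force: 39.5
```

```bash

python3 -m creep '{"linear":[[0,0,0],[0,0,0],[0,0,-0.3],[0,0,-1],[0,0,-1]],"angular":[[0,0,0],[0,0,0],[0,0,0],[0,0,0],[0,0,0]],"claw":[0.3,0.3,0.3,0.3,0.3]}'
python3 -m creep '{"linear":[[0,0,-1],[0,0,-1],[-1,-0.43,-1],[-1,-0.43,-1],[-1,-0.43,0]],"angular":[[0,0,0],[0,0,0],[0,0,0],[0,0,0],[0,0,0]],"claw":[0.5,0.7,0.7,0.7,0.7]}'
python3 -c "
from h import *
f=grab('wrist','w7.png')"
python3 -m creep '{"linear":[[-1,-0.43,0],[-1,-0.43,0],[-1,-0.43,0],[-1,-0.43,0],[-1,-0.43,0]],"angular":[[0,0,0],[0,0,0],[0,0,0],[0,0,0],[0,0,0]],"claw":[0.7,0.7,0.7,0.7,0.7]}'>/dev/null
python3 -m creep '{"linear":[[-1,-0.43,0],[-1,-0.43,0],[-1,-0.43,0],[-1,-0.43,0],[-1,-0.43,0]],"angular":[[0,0,0],[0,0,0],[0,0,0],[0,0,0],[0,0,0]],"claw":[0.7,0.7,0.7,0.7,0.7]}'>/dev/null
python3 -m creep '{"linear":[[0,0,0],[0,0,0],[0,0,0],[0,0,0],[0,0,0]],"angular":[[0,0,-0.98],[0,0,-0.98],[0,0,-0.98],[0,0,-0.98],[0,0,-0.98]],"claw":[0.7,0.7,0.7,0.7,0.7]}'>/dev/null
python3 -m creep '{"linear":[[0,0,0],[0,0,0],[0,0,0],[0,0,0],[0,0,0]],"angular":[[0,0,-0.98],[0,0,-0.98],[0,0,-0.98],[0,0,-0.98],[0,0,0]],"claw":[0.7,0.7,0.7,0.7,0.7]}'
python3 -c "
from h import *
f=grab('wrist','w8.png');print(proj(f,[397,-180,20]))
cv2.imwrite('pics/w78.png',np.hstack([cv2.imread('pics/w7.png')[:300,120:520],f['pixels'][:300,120:520]]))
import pickle;pickle.dump({k:f[k] for k in('pixels','fx','fy','cx','cy','origin','rotation')},open('w8.pkl','wb'))"
```

```text
t: 28.85
tcp_pos: [560.0, 50.7, 61.1]
tcp_rot: [3.141, -0.0, 1.367]
force: [0.1, -0.4, -0.2]
finger_gap: 0.297
grip_force: 0.0
t: 29.48
tcp_pos: [523.2, -3.6, 141.8]
tcp_rot: [3.137, -0.0, 1.368]
force: [0.1, -1.2, 0.1]
finger_gap: 0.703
grip_force: 0.0
t: 32.02
tcp_pos: [396.5, -181.3, 138.2]
tcp_rot: [3.141, -0.002, 2.906]
force: [-0.1, 1.4, -0.2]
finger_gap: 0.701
grip_force: 0.0
[315.39135124 194.02995161]
```

View pics/w78.png

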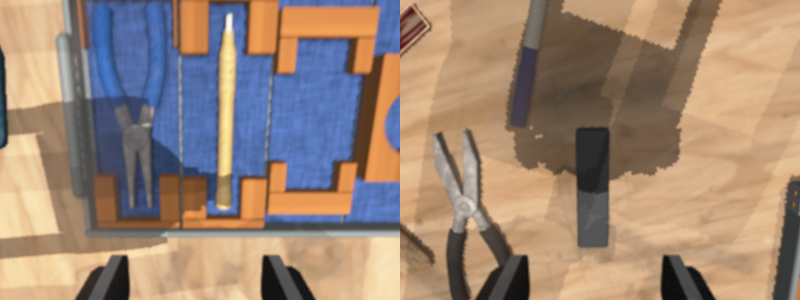

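Left half: cutter centred in its groove. Right half (offset 120 px): stone from (296,128) to (328,246), straight in the image between the fingers.

```bash
python3 -c "
from h import *
import pickle
f=pickle.load(open('w8.pkl','rb'));s,p,M=pose()
for u,v,z in((299,246,20),(328,246,20),(296,128,20),(328,128,20),(296,128,0),(328,128,0)): print(z,(M.T@(ray(f,u,v,z)-p)).round(1),ray(f,u,v,z).round(1))
"
```

```text
20 [-45.4 -12.2 118.3] [ 437.8 -203.9   20. ]
20 [-45.4  11.9 118.3] [ 443.4 -180.4   20. ]
20 [ 51.3 -13.3 118.4] [ 343.5 -182.    20. ]
20 [ 51.4  10.6 118.4] [ 349.1 -158.8   20. ]
0 [ 49.3 -14.4 138.4] [ 345.2 -183.6    0. ]
0 [ 49.4  11.4 138.4] [ 351.2 -158.5    0. ]
```

```bash

python3 -m creep '{"linear":[[0.15,-0.04,1],[0,0,1],[0,0,1],[0,0,1],[0,0,1]],"angular":[[0,0,0],[0,0,0],[0,0,0],[0,0,0],[0,0,0]],"claw":[0.7,0.7,0.7,0.7,0.7]}' 45 >/dev/null
python3 -m creep '{"linear":[[0,0,1],[0,0,0.5],[0,0,0.1],[0,0,0],[0,0,0]],"angular":[[0,0,0],[0,0,0],[0,0,0],[0,0,0],[0,0,0]],"claw":[0.6,0.6,0.6,0,0]}' 
python3 -m creep '{"linear":[[0,0,0],[0,0,0],[0,0,0],[0,0,0]],"angular":[[0,0,0],[0,0,0],[0,0,0],[0,0,0]],"claw":[0,0,0,0]}'
```

```text
t: 33.33
tcp_pos: [395.2, -181.9, 8.1]
tcp_rot: [-3.141, 0.002, 2.906]
force: [0.0, -0.3, -1.4]
finger_gap: 0.293
grip_force: 44.6
t: 33.83
tcp_pos: [395.1, -181.9, 8.0]
tcp_rot: [-3.141, 0.002, 2.907]
force: [-0.3, 0.3, 5.8]
finger_gap: 0.292
grip_force: 45.5
```

```bash

python3 -m creep '{"linear":[[0,0,-0.5],[0,0,-1],[0,0,-1],[0,0,-1],[0,0,-1]],"angular":[[0,0,0],[0,0,0],[0,0,0.98],[0,0,0.98],[0,0,0.98]],"claw":[0,0,0,0,0]}' 
python3 -m creep '{"linear":[[0,0,-0.5],[0,0,0],[0,0,0],[0,0,0],[0,0,0]],"angular":[[0,0,0.98],[0,0,0.98],[0,0,0.98],[0,0,0.98],[0,0,0.98]],"claw":[0,0,0,0,0]}'>/dev/null
python3 -m creep '{"linear":[[0,0,0],[1,0.7,0],[1,0.7,0],[1,0.7,0],[1,0.7,0]],"angular":[[0,0,0.98],[0,0,0],[0,0,0],[0,0,0],[0,0,0]],"claw":[0,0,0,0,0]}'>/dev/null
python3 -m creep '{"linear":[[1,0.7,0],[1,0.7,0],[1,0.7,0],[1,0.7,0],[1,0.7,0]],"angular":[[0,0,0],[0,0,0],[0,0,0],[0,0,0],[0,0,0]],"claw":[0,0,0,0,0]}'>/dev/null
python3 -m creep '{"linear":[[1,0.7,0],[1,0.7,0],[1,0.7,0],[0,0,0],[0,0,0]],"angular":[[0,0,0],[0,0,0],[0,0,0],[0,0,0],[0,0,0]],"claw":[0,0,0,0,0]}'
python3 -c "
from h import *
s,p,M=pose();print((M.T@(np.array([628.3,37.2,17])-p))/20,np.degrees(s['tcp_rot'][2]))"
```

```text
t: 34.45
tcp_pos: [394.2, -181.2, 98.1]
tcp_rot: [3.142, -0.0, 2.388]
force: [0.7, 1.3, -1.7]
finger_gap: 0.289
grip_force: 44.7
t: 36.95
tcp_pos: [606.8, 19.5, 106.9]
tcp_rot: [-3.141, 0.0, 1.368]
force: [0.1, -0.3, -0.5]
finger_gap: 0.293
grip_force: 44.7
[1.08472441 0.87955235 4.49612651] 78.36332679257022
```

```bash

python3 -m creep '{"linear":[[1,0.8,0],[0.08,0.08,0.5],[0,0,1],[0,0,1],[0,0,1]],"angular":[[0,0,0],[0,0,0],[0,0,0],[0,0,0],[0,0,0]],"claw":[0,0,0,0,0]}'
python3 -m creep '{"linear":[[0,0,0.4],[0,0,0.3],[0,0,0.15],[0,0,0.1],[0,0,0]],"angular":[[0,0,0],[0,0,0],[0,0,0],[0,0,0],[0,0,0]],"claw":[0,0,0,0,0]}'
```

```text
t: 37.58
tcp_pos: [627.7, 36.9, 34.7]
tcp_rot: [-3.14, 0.0, 1.367]
force: [-0.5, 0.4, -1.0]
finger_gap: 0.292
grip_force: 44.8
t: 38.2
tcp_pos: [629.3, 37.4, 18.5]
tcp_rot: [3.141, -0.0, 1.368]
force: [0.2, 0.1, -1.4]
finger_gap: 0.294
grip_force: 44.8
```

```bash

python3 -m creep '{"linear":[[0,0,0.05],[0,0,0.05],[0,0,0]],"angular":[[0,0,0],[0,0,0],[0,0,0]],"claw":[0,0,0]}'
```

```text
t: 38.58
tcp_pos: [629.4, 37.3, 17.1]
tcp_rot: [3.141, -0.0, 1.367]
force: [-3.3, -0.3, 5.8]
finger_gap: 0.29
grip_force: 45.5
```

```bash

python3 -m creep '{"linear":[[0,0,0],[0,0,0],[0,0,-0.3],[0,0,-1],[0,0,-1]],"angular":[[0,0,0],[0,0,0],[0,0,0],[0,0,0],[0,0,0]],"claw":[0.38,0.38,0.38,0.38,0.38]}'
python3 -m creep '{"linear":[[0,0,-1],[0,0,-1],[-1,-0.1,-1],[-1,-0.1,-1],[-1,-0.1,-0.5]],"angular":[[0,0,0],[0,0,0],[0,0,0],[0,0,0],[0,0,0]],"claw":[0.5,0.8,0.8,0.8,0.8]}'
python3 -c "
from h import *
f=grab('wrist','w9.png')"
python3 -m creep '{"linear":[[-1,-0.1,0],[-1,-0.1,0],[-1,-0.1,0],[-1,-0.1,0],[-1,-0.1,0]],"angular":[[0,0,0],[0,0,0],[0,0,0],[0,0,0],[0,0,0]],"claw":[0.8,0.8,0.8,0.8,0.8]}'>/dev/null
python3 -m creep '{"linear":[[-1,-0.1,0],[-1,-0.1,0],[-1,-0.1,0],[-1,-0.1,0],[-0.25,-0.1,0]],"angular":[[0,0,0],[0,0,0],[0,0,0],[0,0,0],[0,0,-1]],"claw":[0.8,0.8,0.8,0.8,0.8]}'>/dev/null
python3 -m creep '{"linear":[[0,0,0],[0,0,0],[0,0,0],[0,0,0],[0,0,0]],"angular":[[0,0,-1],[0,0,-1],[0,0,-1],[0,0,-1],[0,0,-1]],"claw":[0.8,0.8,0.8,0.8,0.8]}'>/dev/null
python3 -m creep '{"linear":[[0,0,0],[0,0,0],[0,0,0],[0,0,0]],"angular":[[0,0,-1],[0,0,-1],[0,0,-1],[0,0,0]],"claw":[0.8,0.8,0.8,0.8]}'
python3 -c "
from h import *
f=grab('wrist','w10.png');print(proj(f,[556,-198,73]))
cv2.imwrite('pics/w910.png',np.hstack([cv2.imread('pics/w9.png')[:300,120:520],f['pixels'][:300,120:520]]))
import pickle;pickle.dump({k:f[k] for k in('pixels','fx','fy','cx','cy','origin','rotation')},open('w10.pkl','wb'))
s,p,M=pose();hsv=cv2.cvtColor(f['pixels'],cv2.COLOR_BGR2HSV);m=cv2.inRange(hsv,(0,150,60),(8,255,255))|cv2.inRange(hsv,(174,150,60),(180,255,255));m[265:]=0
n,l,s,c=cv2.connectedComponentsWithStats(m);i=1+s[1:,4].argmax();print(s[i],c[i],ray(f,*c[i],72))"
```

```text
t: 39.2
tcp_pos: [629.5, 37.3, 64.2]
tcp_rot: [3.14, -0.0, 1.367]
force: [-0.3, 0.8, 0.8]
finger_gap: 0.381
grip_force: 0.0
t: 39.83
tcp_pos: [611.1, -22.2, 154.1]
tcp_rot: [3.14, 0.0, 1.367]
force: [-1.2, 0.3, 0.4]
finger_gap: 0.799
grip_force: 0.0
t: 42.25
tcp_pos: [553.9, -198.0, 152.1]
tcp_rot: [-3.142, -0.0, 2.937]
force: [0.7, 0.1, -0.5]
finger_gap: 0.797
grip_force: 0.0
[314.09671625 212.72700084]
[307 199  25  28 555] [319.0954955  212.34594595] [ 556.78037292 -194.64630876   72.        ]
```

View pics/w910.png

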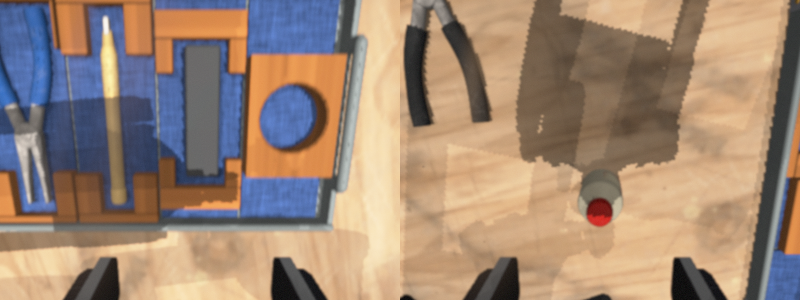

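Left half: stone lies inside its pocket. Right half: bottle cap at full-image (319,212), giving the axis at about (558,-195).

```bash

python3 -m creep '{"linear":[[-0.17,0.19,1],[0,0,1],[0,0,1],[0,0,1],[0,0,1]],"angular":[[0,0,0],[0,0,0],[0,0,0],[0,0,0],[0,0,0]],"claw":[0.8,0.8,0.8,0.8,0.8]}' 30 
python3 -m creep '{"linear":[[0,0,0.8],[0,0,0.3],[0,0,0.1],[0,0,0],[0,0,0]],"angular":[[0,0,0],[0,0,0],[0,0,0],[0,0,0],[0,0,0]],"claw":[0.8,0.8,0.7,0.6,0.3]}' 
python3 -m creep '{"linear":[[0,0,0],[0,0,0],[0,0,0],[0,0,0]],"angular":[[0,0,0],[0,0,0],[0,0,0],[0,0,0]],"claw":[0.2,0.2,0.2,0.2]}'
```

```text
t: 42.92
tcp_pos: [557.8, -194.2, 50.3]
tcp_rot: [3.141, -0.001, 2.938]
force: [0.5, -1.2, 0.2]
finger_gap: 0.804
grip_force: 0.0
t: 43.55
tcp_pos: [558.8, -194.6, 29.0]
tcp_rot: [-3.141, 0.001, 2.938]
force: [-0.4, -1.5, 3.0]
finger_gap: 0.396
grip_force: 4.6
t: 44.05
tcp_pos: [558.8, -194.6, 29.1]
tcp_rot: [-3.141, 0.002, 2.938]
force: [-1.2, -0.4, 6.2]
finger_gap: 0.39
grip_force: 30.3
```

```bash

python3 -m creep '{"linear":[[0,0,-0.4],[0,0,-1],[0,0,-1],[0,0,-1],[0,0,-1]],"angular":[[0,0,0],[0,0,0],[0,0,0],[0,0,0],[0,0,0]],"claw":[0.2,0.2,0.2,0.2,0.2]}' 
python3 -m creep '{"linear":[[-0.38,1,-0.3],[-0.38,1,0],[-0.38,1,0],[-0.38,1,0],[-0.38,1,0]],"angular":[[0,0,0],[0,0,0],[0,0,0],[0,0,0],[0,0,0]],"claw":[0.2,0.2,0.2,0.2,0.2]}' >/dev/null
python3 -m creep '{"linear":[[-0.38,1,0],[-0.38,1,0],[-0.38,1,0],[-0.38,1,0],[-0.38,1,0]],"angular":[[0,0,0],[0,0,0],[0,0,0],[0,0,0],[0,0,0]],"claw":[0.2,0.2,0.2,0.2,0.2]}' >/dev/null
python3 -m creep '{"linear":[[-0.38,1,0],[-0.38,1,0],[0,0,0]],"angular":[[0,0,0],[0,0,0],[0,0,0]],"claw":[0.2,0.2,0.2]}' 
python3 -c "
from h import *
f=grab('wrist','w11.png')
s,p,M=pose();hsv=cv2.cvtColor(f['pixels'],cv2.COLOR_BGR2HSV);m=cv2.inRange(hsv,(0,150,60),(8,255,255))|cv2.inRange(hsv,(174,150,60),(180,255,255))
n,l,st,c=cv2.connectedComponentsWithStats(m);i=1+st[1:,4].argmax();print(st[i],c[i]);
q=ray(f,*c[i],p[2]+44);print('cap in tool',M.T@(q-p));print((M.T@(np.array([696,23.3,38])-p))/20, proj(f,[696,23.3,33]))"
```

```text
t: 44.68
tcp_pos: [558.5, -194.5, 118.1]
tcp_rot: [-3.141, 0.001, 2.938]
force: [-0.6, 0.2, -2.5]
finger_gap: 0.388
grip_force: 30.1
t: 46.3
tcp_pos: [696.7, 24.2, 122.0]
tcp_rot: [3.141, 0.0, 2.94]
force: [-0.8, -0.3, -1.6]
finger_gap: 0.389
grip_force: 30.1
[ 287  286   51   58 2426] [312.31698269 314.77906018]
cap in tool [  5.48936723   1.19950836 -43.99907032]
[0.01049766 0.00422172 4.19304598] [312.07179658 204.62106301]
```

View pics/w11.png

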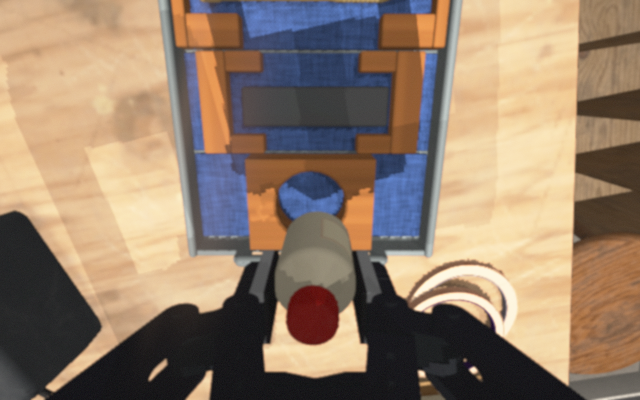

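Cap (312,318), well rim centre (310,204): the bottle sits about 4 mm toward tool +x in the grip, so I correct for that and lower.

```bash

python3 -m creep '{"linear":[[-0.18,-0.04,0.4],[0,0,1],[0,0,1],[0,0,0.8],[0,0,0.4]],"angular":[[0,0,0],[0,0,0],[0,0,0],[0,0,0],[0,0,0]],"claw":[0.2,0.2,0.2,0.2,0.2]}' 
python3 -m creep '{"linear":[[0,0,0.3],[0,0,0.15],[0,0,0.05],[0,0,0]],"angular":[[0,0,0],[0,0,0],[0,0,0],[0,0,0]],"claw":[0.2,0.2,0.2,0.2]}'
```

```text
t: 46.98
tcp_pos: [698.0, 20.8, 47.6]
tcp_rot: [-3.141, -0.003, 2.938]
force: [0.3, 0.2, -1.4]
finger_gap: 0.387
grip_force: 30.1
t: 47.48
tcp_pos: [699.6, 20.8, 40.6]
tcp_rot: [3.141, 0.001, 2.938]
force: [-0.2, 0.2, -0.8]
finger_gap: 0.394
grip_force: 30.1
```

```bash

python3 -m creep '{"linear":[[0,0,0.05],[0,0,0.05],[0,0,0]],"angular":[[0,0,0],[0,0,0],[0,0,0]],"claw":[0.2,0.2,0.2]}' 
python3 -m creep '{"linear":[[0,0,0.05],[0,0,0]],"angular":[[0,0,0],[0,0,0]],"claw":[0.2,0.2]}'
```

```text
t: 47.85
tcp_pos: [699.4, 20.8, 38.3]
tcp_rot: [3.142, 0.0, 2.938]
force: [0.6, 0.6, -0.2]
finger_gap: 0.385
grip_force: 30.2
t: 48.1
tcp_pos: [699.7, 20.7, 38.2]
tcp_rot: [3.142, 0.001, 2.938]
force: [-3.1, -0.5, 5.4]
finger_gap: 0.391
grip_force: 30.8
```

```bash

python3 -m creep '{"linear":[[0,0,0],[0,0,0],[0,0,0],[0,0,-0.5],[0,0,-1]],"angular":[[0,0,0],[0,0,0],[0,0,0],[0,0,0],[0,0,0]],"claw":[0.55,0.6,0.6,0.6,0.6]}'
python3 -m creep '{"linear":[[0,0,-1],[0,0,-1],[0,0,-1],[0,0,-1],[0,0,-1]],"angular":[[0,0,0],[0,0,0],[0,0,0],[0,0,0],[0,0,0]],"claw":[0.7,0.7,0.7,0.7,0.7]}'
python3 -m creep '{"linear":[[0.3,-0.2,-1],[0.3,-0.2,-1],[0.3,-0.2,-1],[0.3,-0.2,-1],[0,0,0]],"angular":[[0,0,0],[0,0,0],[0,0,0],[0,0,0],[0,0,0]],"claw":[1,1,1,1,1]}'
python3 -c "
from h import *
f=grab('wrist','w12.png');g=grab('side')
cv2.imwrite('pics/end.png',np.hstack([f['pixels'][:330,130:530],cv2.resize(g['pixels'][110:310,200:440],(400,330))]))"
```

```text
t: 48.72
tcp_pos: [698.5, 20.8, 67.1]
tcp_rot: [-3.141, -0.002, 2.938]
force: [-0.2, 0.1, 0.2]
finger_gap: 0.599
grip_force: 0.0
t: 49.35
tcp_pos: [699.3, 20.8, 168.5]
tcp_rot: [3.142, 0.0, 2.938]
force: [-0.1, -0.5, 0.0]
finger_gap: 0.697
grip_force: 0.0
t: 49.98
tcp_pos: [673.3, 9.6, 250.3]
tcp_rot: [3.141, 0.004, 2.938]
force: [0.1, -0.5, 0.2]
finger_gap: 0.998
grip_force: 0.0
```

View pics/end.png

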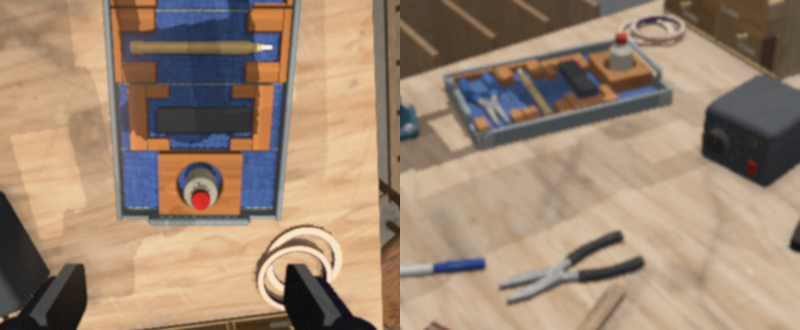

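The bottle stands upright in its well (left half (200,188)). All four pieces are in their inserts, and the nippers and burnisher are untouched. Handing in.

```bash
python3 -c "
from bench import env
print(env.finish_job())"
```

```text
the job is handed in; nothing more can be done
None
```

I packed the pliers, cutter, stone and oil bottle each into its own insert, left the nippers and burnisher untouched, and handed the job in at about 50 s; no verdict came back.

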